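# Set the rocker switches of the rinse-pump controller

### The job

Lift the cover plate off the pump controller and lay it flat in the aluminium tray; then use only the wooden prodder hanging in the caddy's lid, not the gripper itself, to set the four little rockers inside so that, counted from the left as seen from the robot, the first, third and fourth are fully down at the far end and the second fully down at the near end. Press gently, for the rockers sit at an unknown depth and are easily broken (well under 30 N), then hang the prodder back in the caddy's lid. Leave the cover in the tray for the inspector and do not disturb the other things on the counter.

Things in the scene. Friction and masses are not known exactly. Their poses are not given: they have to be found in the camera images.
- housing: fixed grey plastic box, 88 (x) by 108 (y) by 50 mm high; origin at the centre of its underside, x away from the robot within 0.35 rad, z up. A 44 (x) by 60 mm pocket in its top holds four rockers; two pins, 6 mm thick, stand 10 mm above the rim at y = +43 and -43 mm. The rocker block sits at an unknown depth: rocker mid tops 6 to 22 mm below the rim, to be felt; no reading tells it.
- cover: loose grey cover plate, 120 g, 88 (x) by 108 (y) by 4 mm, lying on the housing's rim over the pocket, its two 9 mm holes over the pins; origin at the centre of its underside. On top a grip rib 14 mm thick (x), 46 mm long (y), rising to 29 mm above the plate's underside. It lifts straight off.
- tray: open aluminium tray that does not move, 170 (x) by 210 (y) by 18 mm high, walls and floor 3 mm thick; origin at the centre of its underside.
- caddy: white plastic caddy that does not move, 110 (x) by 90 (y) by 95 mm high, with a clip-on lid; in the middle of the lid a square hole of 24 mm. Origin at the centre of its underside.
- caddy_hole (a point): centre of the square hole, at the level of the lid's top face (95 mm above the counter); below it the caddy is empty to within 4 mm of the counter.
- prodder: loose wooden prodder, 60 g, hanging upright in the hole of the caddy's lid by its collar. Origin on its axis at the collar's underside, z up. Collar 40 mm across, 6 mm thick; above it a square grip head, 16 by 16 mm (sides along its x, y), 6 to 47 mm above the origin; below it a 10 mm stem, from 45 to 55 mm down narrowing to a 5 mm tip that ends 75 mm below the origin.
- prodder_tip (a point): the prodder's tip: the end of its axis, 75 mm below its origin.
- spot1 (a point): point of the housing's rim plane (50 mm above the counter) straight above the pivot of rocker 1 (leftmost, at housing y = +15 mm; left as seen from the robot). The rocker itself is 24 mm long (housing x) and 8 mm wide; press it 8 mm farther (+x) or nearer (-x) than this point, straight down.
- sw1 (a joint): tilt of rocker 1 in rad: +0.28 = far end down, -0.28 = near end down; stiff, it stays at whatever tilt it is left at, and may start anywhere between. 1 to 4 N at the press spot tips it; it turns (4.5 mm from end to end at the press spot) until it meets a firm stop.
- spot2 (a point): point of the housing's rim plane (50 mm above the counter) straight above the pivot of rocker 2 (second from the left, y = +5 mm; left as seen from the robot). The rocker itself is 24 mm long (housing x) and 8 mm wide; press it 8 mm farther (+x) or nearer (-x) than this point, straight down.
- sw2 (a joint): tilt of rocker 2 in rad: +0.28 = far end down, -0.28 = near end down; stiff, it stays at whatever tilt it is left at, and may start anywhere between. 1 to 4 N at the press spot tips it; it turns (4.5 mm from end to end at the press spot) until it meets a firm stop.
- spot3 (a point): point of the housing's rim plane (50 mm above the counter) straight above the pivot of rocker 3 (third from the left, y = -5 mm; left as seen from the robot). The rocker itself is 24 mm long (housing x) and 8 mm wide; press it 8 mm farther (+x) or nearer (-x) than this point, straight down.
- sw3 (a joint): tilt of rocker 3 in rad: +0.28 = far end down, -0.28 = near end down; stiff, it stays at whatever tilt it is left at, and may start anywhere between. 1 to 4 N at the press spot tips it; it turns (4.5 mm from end to end at the press spot) until it meets a firm stop.
- spot4 (a point): point of the housing's rim plane (50 mm above the counter) straight above the pivot of rocker 4 (rightmost, y = -15 mm; left as seen from the robot). The rocker itself is 24 mm long (housing x) and 8 mm wide; press it 8 mm farther (+x) or nearer (-x) than this point, straight down.
- sw4 (a joint): tilt of rocker 4 in rad: +0.28 = far end down, -0.28 = near end down; stiff, it stays at whatever tilt it is left at, and may start anywhere between. 1 to 4 N at the press spot tips it; it turns (4.5 mm from end to end at the press spot) until it meets a firm stop.
- bowl: bystander, leave it alone: white melamine bowl, 120 mm across, 50 mm high. Origin at the centre of its underside.
- mug_a: bystander, leave it alone: steel mug, 72 mm across, 80 mm high. Origin at the centre of its underside.
- mug_b: bystander, leave it alone: the other steel mug, the same size, nearer the robot. Origin at the centre of its underside.
- spatula: bystander, leave it alone: wooden spatula 260 mm long, lying flat. Origin at the centre of its underside.
- brush: bystander, leave it alone: wooden dish brush lying flat. Origin at the centre of its underside.
- soap: bystander, leave it alone: soap bottle, 60 mm across, 170 mm high. Origin at the centre of its underside.
- jar: bystander, leave it alone: glass storage jar, 72 mm across, 100 mm high. Origin at the centre of its underside.
There are look-alikes about, which are no part of the job. What is shaped like the cover but green or purple is not meant.

How it is judged (in metres and radians):
On the way, in this order (a step that is already met when the one before it is completed fails the run):
1. the cover lies flat in the tray, let go (x of cover in the frame of tray between -0.075 and 0.075 m and y of cover in the frame of tray between -0.095 and 0.095 m and z of cover in the frame of tray below 0.012 m and angle between cover's own z axis and vertical below 0.08 rad and linear speed of cover below 0.03 m/s and contact force between the fingers and cover below 0.1 N), for 0.2 s.
2. rockers 1, 3 and 4 are down at the far end, rocker 2 at the near end (value of joint each of sw1, sw3, sw4 above 0.2 rad and value of joint sw2 below -0.2 rad), for 0.2 s.
At the end, for the whole second after the job is handed in: Rockers 1, 3, 4 above +0.2 rad, rocker 2 below -0.2; cover at rest in the tray, origin under 12 mm above its underside, tilt under 0.08 rad, within 75 (x), 95 mm (y) of its middle; prodder at rest in the hole, axis within 11 mm, collar within 5 mm of the lid top, tilt under 0.12 (all of step 2 and x of cover in the frame of tray between -0.075 and 0.075 m and y of cover in the frame of tray between -0.095 and 0.095 m and z of cover in the frame of tray below 0.012 m and angle between cover's own z axis and vertical below 0.08 rad and linear speed of each of cover, prodder below 0.03 m/s and horizontal distance between prodder and caddy_hole below 0.011 m and z of prodder in the frame of caddy between 0.09 and 0.1 m and angle between prodder's own z axis and vertical below 0.12 rad); the robot touches nothing.
It fails at once if the fingers press on the housing or its rockers (over 3 N) (contact force between the fingers and housing above 3 N).
It fails at once if the prodder presses on the housing or its rockers with more than 30 N (contact force between prodder and housing above 30 N).
It fails at once if another thing on the counter is moved by more than 30 mm (distance of any of bowl, mug_a, mug_b, spatula, brush, soap, jar from where it was at the start of the episode above 0.03 m).
It also fails if it takes over 61 s, if anything falls off the work surface, if the arm or the gripper's body presses on something with over 40 N, if the wrist force passes 120 N, or if a joint passes its speed limit or range.

### The arm

A 6-joint arm with a two-finger parallel gripper is mounted at the origin on the work surface. World frame = base frame: x ahead of the robot, y to its left, z up, the work surface at z = 0. Lengths are in mm, angles in rad, forces in N, time in s.
With the tool pointing down it reaches from about 350 to 1000 mm from the base axis. Payload 7.1 kg.
Tool frame: the origin (TCP) lies on the centre line of the jaws, within the pads' length; the fingertips stand 14 mm ahead of it and the grasp point (between the pads) lies 5 mm behind it; z points along the fingers, x is the direction in which the jaws open and shut, and the axes are right-handed (so a half turn about z gives the same grasp; the last joint's range is limited). The gripper opens to 85 mm and grips with 20 to 120 N. Pads are 22 mm wide; open, the fingers measure 114 mm over their backs; the gripper's body (76 mm by 85 mm) begins 54 mm behind the grasp point. The pads swing forward as they close: fully open they stand 13 mm farther back than shut.
Start: joints at [-0.019, 0.423, 1.63, -0, 1.089, -0.019], TCP at [624.984, 0.026, 245.319] pointing down, gripper open.
Joint ranges: [-3, 3], [-0.9, 2.11], [0.09, 2.58], [-1.31, 4.45], [0.11, 2.69], [-2.54, 2.54]. Speed limits (rad/s): [2.39, 2.39, 3.01, 3.14, 3.14, 3.14].

### API

Orientations are given as a unit quaternion [x, y, z, w].
In Python, from cell import manip gives the robot as it stands.
- The arm moves only by the tool step_arm, never from a script. Its argument "increments" is a list of rows, each a list of 7 numbers: the opening, from -1 (shut) to 1 (fully open), so that 0 is half open, then the shift along the tool's x, y, z in cm, then the turn, a rotation vector about the tool's x, y, z in rad. In form: [[gripper, x, y, z, ax, ay, az], ...]. A call has exactly 5 rows; each row shifts and turns the commanded pose from where the row before left it, along the tool's axes as they then stand; what a row does not reach is not made up. A row lasts 1/8 s, in which the tool goes at most 62.5 mm and 10.7 degrees, less where a joint would pass 70% of its speed; a pose out of reach is approached as far as the arm can. A call is refused whole if a number of a shift passes 6.25 or a number of a turn 0.188, either way. A call with a gripper value outside its range is refused whole. The fingers move at their own pace and stop on an object; the grip force is fixed at half the most. Time passes only in rows, so rows that do not move let the fingers close, or fill a call up. It gives the time, the measured TCP pose, the force and the opening at its end, in the units of the state.
- manip.read_state(): the state, without advancing time (a new reading comes with each control period).
- manip.get_image(name): name is "scene" or "side" or "wrist"; returns (picture, depth): 400x640x3 uint8, blue, green, red; 400x640 float32, mm along the optical axis (not along the pixel's ray), 0 where there is no reading.
- manip.get_calibration(name): a dict with "mtx" (3x3 intrinsics, pixels), "R" (3x3) and "t" (3): a world point X has camera coordinates R X + t; the wrist camera has in their place "T_tool_cam" (4x4, takes a point from camera to tool coordinates, whose origin is the TCP and whose axes are the tool frame's). Camera axes: x right, y down, z forward; pixel columns grow to the right and rows downward; lengths in mm; the calibration is good to about 2 mm. The wrist camera is an equidistant fisheye: a pixel r from the principal point sees the ray r / f radians off the axis. A picture is of the moment at which its call begins: read the wrist's pose just before it. get_calibration takes no time and is no camera call.
- manip.hand_in(): hands the job in, once; it reports no verdict.
Trained networks look in the newest picture that a camera, given by its name, has taken for a name from the list of things; names that differ only in an ending like _2 or _b are one class to them, and where a whole thing is asked for, a point or a joint stands for the part that bears it (a point fixed in the world has none). Each returns a list of dicts, best first, with "score" (0 to 1); they miss things now and then, are a little off and sometimes report something else, mostly with a low value. They report only what shows in the picture. A call takes as long as a camera call. They do not tell look-alikes from the thing itself.
- manip.cut_out(camera, thing): "pixels" (400x640 bool, what is visible of it) and "bbox" ([left, top, right, bottom] in pixels, round what is visible of it).
- manip.pinpoint(camera, thing): "location" ([column, row] in pixels: a listed point, or the origin of a listed thing).
The state is a dict: "time": time; "joints": joint angles; "qvel": joint speeds; "tau": joint torques, N m; "eef_pos": TCP position; "eef_rot": TCP orientation; "contact_force": force on the tool from outside, world axes, zero at the start; "torque": the same for the moment, N m; "width": opening from 0.0 (shut) to 1.0 (fully open).
Only numpy, scipy, OpenCV 4.12 (cv2) and the standard library are available. Lean on these libraries where they do the work, as an engineer would, in place of code of your own. Each camera call takes 0.05 s, during which the arm holds its last target. There are 200 camera calls.

## Working session

There is one attempt and no reset: what is moved stays moved. The work goes in short steps, Python scripts to look and compute and a tool call to move; the robot and the scene stay as the last step left them, time stands still between calls to the robot, and variables do not carry over. Pictures are saved under pics/ and viewed, about 8 in all and at most 12, crops included, and the job is handed in when it is done.

Besides the shell and the picture viewer there is one more tool, called after "Emit:" as name([rows], argument=value, ...), one row to a line, values as JSON. step_arm: Moves the arm, as the interface text tells. Its arguments: {"type":"object","properties":{"increments":{"type":"array","items":{"type":"array","items":{"type":"number"}}}},"required":["increments"]}

```bash
ls; mkdir -p pics; cat > h.py <<'E'
import numpy as np, cv2
from cell import manip
from scipy.spatial.transform import Rotation as Ro
def cloud(name):
    img,d=manip.get_image(name); c=manip.get_calibration(name)
    K=np.array(c["mtx"]);v,u=np.mgrid[:400,:640]
    P=np.stack([(u-K[0,2])/K[0,0]*d,(v-K[1,2])/K[1,1]*d,d],-1)
    W=(P-np.array(c["t"]).ravel())@np.array(c["R"])
    W[d==0]=np.nan
    return img,d,W
E
python3 - <<'E'
from h import *
ims=[]
for n in("scene","side"):
    img,d,W=cloud(n); cv2.imwrite(f"pics/{n}0.png",img); np.save(n+"0.npy",W)
    for th in("housing","cover","tray","caddy","prodder","spot1","spot4","caddy_hole","mug_a","soap","jar","bowl","spatula","brush"):
        for r in manip.cut_out(n,th)[:3] if th not in("spot1","spot4","caddy_hole") else []:
            m=r["pixels"]; w=W[m]; w=w[~np.isnan(w[:,0])]
            if len(w): print(n,th,round(r["score"],2),r["bbox"],np.percentile(w,[3,97],axis=0).round().tolist())
E
```

```text
pics
scene housing 0.89 [288.2, 206.2, 342.7, 239.2] [[502.0, -60.0, 2.0], [601.0, 34.0, 47.0]]
scene housing 0.67 [382.3, 267.9, 404.1, 297.1] [[537.0, 291.0, 95.0], [572.0, 325.0, 142.0]]
scene cover 0.78 [289.9, 193.5, 340.7, 222.5] [[505.0, -72.0, 51.0], [591.0, 28.0, 78.0]]
scene cover 0.75 [362.2, 225.3, 414.2, 263.1] [[388.0, 69.0, 1.0], [470.0, 170.0, 28.0]]
scene cover 0.62 [315.8, 132.8, 345.4, 154.2] [[254.0, -469.0, -1.0], [337.0, -371.0, 27.0]]
scene tray 0.83 [242.1, 147.1, 327.3, 197.0] [[421.0, -408.0, -1.0], [611.0, -183.0, 17.0]]
scene caddy 0.78 [358.2, 269.3, 433.8, 344.9] [[504.0, 261.0, 5.0], [616.0, 367.0, 96.0]]
scene prodder 0.96 [386.0, 266.0, 406.2, 297.3] [[536.0, 292.0, 94.0], [573.0, 325.0, 142.0]]
scene mug_a 0.69 [231.6, 262.9, 274.1, 320.4] [[741.0, 114.0, 2.0], [808.0, 189.0, 79.0]]
scene mug_a 0.56 [333.2, 137.6, 360.1, 173.8] [[288.0, -301.0, 0.0], [355.0, -201.0, 79.0]]
scene soap 0.79 [194.6, 152.3, 223.8, 215.9] [[748.0, -193.0, 8.0], [801.0, -160.0, 168.0]]
scene jar 0.71 [265.1, 291.3, 307.3, 357.3] [[721.0, 241.0, 9.0], [781.0, 298.0, 101.0]]
[... 1093 characters left out ...]
 [392.8, 160.7, 411.8, 191.1] [[286.0, -272.0, 2.0], [350.0, -200.0, 78.0]]
side mug_a 0.64 [193.5, 231.6, 228.4, 274.1] [[735.0, 113.0, 7.0], [803.0, 183.0, 79.0]]
side mug_a 0.54 [384.9, 265.4, 451.4, 323.7] [[252.0, 155.0, -2.0], [389.0, 300.0, 20.0]]
side soap 0.9 [225.9, 137.1, 250.0, 199.1] [[740.0, -193.0, 6.0], [792.0, -160.0, 167.0]]
side soap 0.58 [390.8, 163.5, 413.2, 193.2] [[285.0, -272.0, 5.0], [350.0, -200.0, 78.0]]
side bowl 0.95 [212.2, 199.7, 256.1, 238.3] [[699.0, -58.0, 6.0], [800.0, 52.0, 49.0]]
side spatula 0.6 [340.6, 223.5, 444.7, 240.8] [[235.0, -35.0, -1.0], [477.0, 25.0, 19.0]]
side brush 0.55 [384.7, 269.9, 450.9, 323.0] [[253.0, 161.0, 3.0], [389.0, 300.0, 20.0]]
```

```bash
python3 -c "
import cv2,numpy as np
a=cv2.imread('pics/scene0.png');cv2.imwrite('pics/a.png',a);print(a.shape)"
```

```text
(400, 640, 3)
```

View pics/scene0.png

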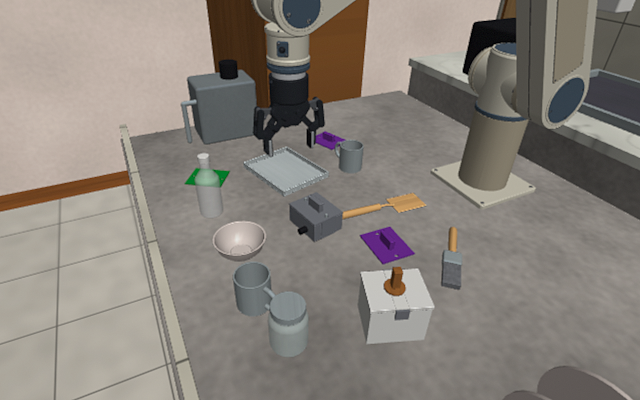

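View pics/side0.png

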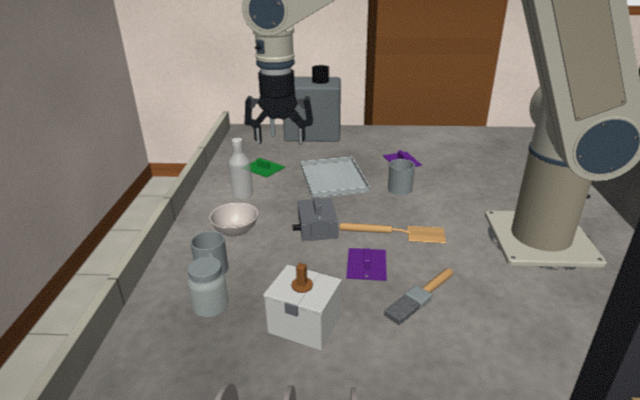

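The scene shows the grey cover on the housing at about pixel (315,215), the tray at (285,170), and the caddy with the prodder at (395,285). The look-alikes are two purple plates and a green one. The side view agrees with this. Next I'll fit poses.

```bash
python3 - <<'E'
from h import *
S={n:np.load(n+"0.npy").reshape(-1,3) for n in("scene","side")}
def sel(W,x0,x1,y0,y1,z0,z1):
    W=W[~np.isnan(W[:,0])]
    return W[(W[:,0]>x0)&(W[:,0]<x1)&(W[:,1]>y0)&(W[:,1]<y1)&(W[:,2]>z0)&(W[:,2]<z1)]
def rect(n,p):
    if len(p)<4: print(n,len(p));return
    r=cv2.minAreaRect(p[:,:2].astype(np.float32)); print(n,len(p),np.round(r[0],1),np.round(r[1],1),round(r[2],1),"med",np.median(p,0).round(1))
for n,W in S.items():
    rect(n+" plate",sel(W,470,640,-110,70,50,58))
    rect(n+" rib",sel(W,470,640,-110,70,75,85))
    rect(n+" tray wall",sel(W,380,660,-430,-160,14,22))
    rect(n+" trayfloor",sel(W,420,610,-400,-180,1,6))
    rect(n+" lid",sel(W,480,640,240,400,92,98.5))
    rect(n+" collar",sel(W,500,620,260,370,99,104))
    rect(n+" headtop",sel(W,500,620,260,370,138,146))
    rect(n+" head",sel(W,500,620,260,370,110,146))
s=manip.read_state();print(s)
c=manip.get_calibration("wrist");print(c)
E
```

```text
scene plate 797 [547.9 -26.8] [ 90.7 111.4] 10.8 med [557.4 -13.2  53. ]
scene rib 72 [549.1 -26.3] [15.1 48.5] 12.5 med [549.3 -24.7  77.8]
scene tray wall 215 [ 516.  -296.9] [172.6 215.3] 14.1 med [ 529.4 -266.7   16. ]
scene trayfloor 1262 [ 515.4 -288.7] [185.5 223.5] 2.8 med [ 515.7 -295.4    2.3]
scene lid 2104 [552.4 308.6] [102.2 114.1] 69.2 med [560.1 318.4  94.5]
scene collar 186 [556.5 307.8] [35.  38.4] 46.4 med [560.5 312.5 100.5]
scene headtop 70 [554.8 306.2] [18.5 16.1] 68.7 med [555.1 308.  141.1]
scene head 198 [554.8 306.5] [18.4 16.6] 72.2 med [558.2 311.5 131.1]
side plate 747 [545.  -25.8] [ 88.2 113.2] 10.8 med [544.2 -16.9  52.7]
side rib 58 [544.9 -24.6] [13.8 45.6] 10.3 med [545.1 -23.1  77.3]
side tray wall 198 [ 511.9 -297.3] [171.6 219.4] 13.8 med [ 508.6 -274.8   16.3]
side trayfloor 1123 [ 514.7 -290.4] [219.  188.9] 89.9 med [ 514.5 -293.5    2.4]
side lid 1820 [549.8 308.1] [101.2 114.7] 69.1 med [543.4 318.3  93.8]
side collar 125 [551.6 308.8] [36.5 36.9] 3.9 med [549.8 311.8 100.1]
side headtop 58 [551.8 306.5] [16.4 15.9] 77.0 med [551.3 308.1 14
[... 568 characters left out ...]
152883e-06,  1.66699756e-05]), 'contact_force': array([ 0.50419741, -0.84877305,  0.26933228]), 'torque': array([-0.02698212,  0.0057    ,  0.00290785]), 'width': 0.999622725025328}
{'mtx': array([[309.70691629,   0.        , 318.09819356],
       [  0.        , 309.70691629, 198.84532036],
       [  0.        ,   0.        ,   1.        ]]), 'T_tool_cam': array([[ 9.99999869e-01, -4.81086238e-04,  1.73775316e-04,
        -1.57969348e-01],
       [ 4.19934859e-04,  9.66118190e-01,  2.58099724e-01,
        -6.53347875e+01],
       [-2.92055719e-04, -2.58099617e-01,  9.66118265e-01,
        -1.28723022e+02],
       [ 0.00000000e+00,  0.00000000e+00,  0.00000000e+00,
         1.00000000e+00]])}
```

Emit:
step_arm([
  [1,-2.6,0.87,2.5,0,0,0],
  [1,-2.6,0.87,2.5,0,0,0],
  [1,-2.65,0.86,2.5,0,0,0],
  [1,0,0,0,0,0,-0.095],
  [1,0,0,0,0,0,-0.095],
])

```text
time: 1.82
eef_pos: [546.1, -26.1, 170.1]
eef_rot: [0.995, 0.096, -0.0, -0.0]
contact_force: [0.0, 0.8, 0.6]
width: 1.002
```

```bash
cat >> h.py <<'E'
def wcloud():
    s=manip.read_state(); img,d=manip.get_image("wrist"); c=manip.get_calibration("wrist")
    K=c["mtx"];v,u=np.mgrid[:400,:640]
    a,b=(u-K[0,2])/K[0,0],(v-K[1,2])/K[1,1]; th=np.hypot(a,b)+1e-9
    k=np.where(th<1.5,np.tan(np.minimum(th,1.5))/th,np.nan)
    P=np.stack([a*k*d,b*k*d,d],-1); T=c["T_tool_cam"]
    Pt=P@T[:3,:3].T+T[:3,3]
    W=Pt@Ro.from_quat(s["eef_rot"]).as_matrix().T+s["eef_pos"]; W[d==0]=np.nan
    return s,img,d,W
def wpix(s,X):
    "world point -> wrist pixel"
    c=manip.get_calibration("wrist");T=c["T_tool_cam"];K=c["mtx"]
    p=Ro.from_quat(s["eef_rot"]).as_matrix().T@(np.asarray(X)-s["eef_pos"]); p=T[:3,:3].T@(p-T[:3,3])
    r=np.hypot(p[0],p[1]);th=np.arctan2(r,p[2])
    return K[0,2]+K[0,0]*th*p[0]/r,K[1,2]+K[0,0]*th*p[1]/r
def sel(W,x0,x1,y0,y1,z0,z1):
    W=W.reshape(-1,3);W=W[~np.isnan(W[:,0])]
    return W[(W[:,0]>x0)&(W[:,0]<x1)&(W[:,1]>y0)&(W[:,1]<y1)&(W[:,2]>z0)&(W[:,2]<z1)]
def rect(n,p):
    if len(p)<4: print(n,len(p));return
    r=cv2.minAreaRect(p[:,:2].astype(np.float32)); print(n,len(p),np.round(r[0],1),np.round(r[1],1),round(r[2],1),"med",np.median(p,0).round(1))
E
python3 - <<'E'
from h import *
s,img,d,W=wcloud(); cv2.imwrite("pics/w1.png",img); np.save("w1.npy",W)
print(s["time"],s["eef_pos"].round(1),Ro.from_quat(s["eef_rot"]).as_euler("ZYX").round(3))
rect("plate",sel(W,470,640,-110,60,49,58)); rect("rib",sel(W,510,590,-70,30,72,84))
E
```

```text
1.825 [546.1 -26.1 170.1] [ 1.930e-01  1.000e-03 -3.141e+00]
plate 12064 [546.8 -27.2] [ 89.  109.2] 10.2 med [545.  -21.1  54.1]
rib 1132 [547.1 -26.4] [14.2 45.9] 10.6 med [546.5 -24.4  79. ]
```

View pics/w1.png

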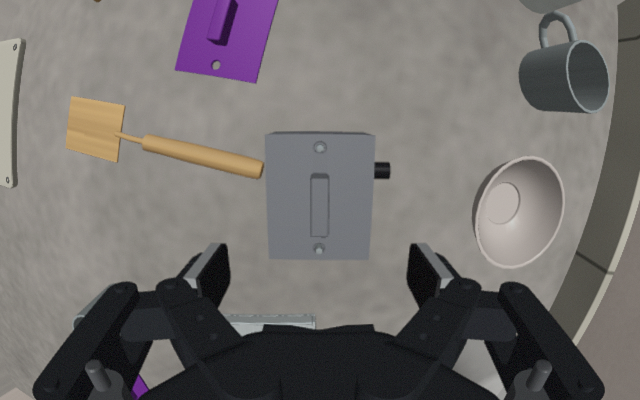

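The wrist view shows the grey cover centred at pixel (320,195), between the open jaws. The spatula is to the left and the bowl to the right. The pose fit agrees, so I'll grasp.

Emit:
step_arm([
  [1,0.07,0.06,3.4,0,0,0.01],
  [1,0,0,3.4,0,0,0],
  [1,0,0,2.9,0,0,0],
  [-1,0,0,0,0,0,0],
  [-1,0,0,0,0,0,0],
])

```text
time: 2.5
eef_pos: [548.0, -26.5, 74.2]
eef_rot: [0.996, 0.09, 0.001, 0.0]
contact_force: [0.3, -0.4, 0.6]
width: 0.605
```

Emit:
step_arm([
  [-1,0,0,0,0,0,0],
  [-1,0,0,0,0,0,0],
  [-1,0,0,0,0,0,0],
  [-1,0,0,0,0,0,0],
  [-1,0,0,0,0,0,0],
])

```text
time: 3.12
eef_pos: [548.1, -26.5, 74.6]
eef_rot: [0.996, 0.09, 0.001, 0.0]
contact_force: [-0.8, -0.3, 7.7]
width: 0.148
```

Emit:
step_arm([
  [-1,0,0,-1.0,0,0,0],
  [-1,0,0,-2.5,0,0,0],
  [-1,0,0,-2.5,0,0,0],
  [-1,-1.24,4.0,0,0,0,0],
  [-1,-1.4,4.4,0,0,0,0],
])

```text
time: 3.75
eef_pos: [536.6, -114.3, 134.6]
eef_rot: [0.996, 0.091, 0.001, 0.0]
contact_force: [1.1, 0.4, -1.0]
width: 0.146
```

Emit:
step_arm([
  [-1,-1.4,4.4,0,0,0,0],
  [-1,-1.4,4.4,0,0,0,0],
  [-1,-1.4,4.4,0,0,0,0],
  [-1,-1.4,4.4,0,0,0,0],
  [-1,0,0,2,0,0,-0.06],
])

```text
time: 4.38
eef_pos: [513.6, -301.0, 115.3]
eef_rot: [0.993, 0.119, 0.002, 0.002]
contact_force: [0.0, 0.5, -1.8]
width: 0.145
```

```bash
python3 - <<'E'
from h import *
print(manip.read_state())
for n in("scene","side"):
    img,d,W=cloud(n); np.save(n+"1.npy",W); cv2.imwrite(f"pics/{n}1.png",img)
    rect(n,sel(W,480,620,-110,60,44,51)); rect(n+" pins",sel(W,480,620,-110,60,55,70))
E
```

```text
{'time': 4.375, 'joints': array([-5.49832592e-01,  5.51337773e-01,  1.77788130e+00, -5.32703706e-04,
        8.06972230e-01, -7.87133077e-01]), 'qvel': array([ 0.04399681,  0.25077159,  0.10887319,  0.01595059, -0.30362416,
       -0.47162281]), 'tau': array([ -2.31636107, -59.89341974, -23.22488129,  -0.26267446,
         0.48047706,   0.57990169]), 'eef_pos': array([ 513.64720638, -300.97387069,  115.30443371]), 'eef_rot': array([0.99294391, 0.11855403, 0.00199986, 0.00182521]), 'contact_force': array([ 0.0445318 ,  0.52704563, -1.77213447]), 'torque': array([0.02485444, 0.03245016, 0.02680612]), 'width': 0.1447770311024309}
scene 736 [548.2 -25.2] [ 90.4 111.1] 10.4 med [553.  -18.6  48.8]
scene pins 11 [548.6 -24.8] [ 4.8 88.1] 10.1 med [543.2  15.4  57.5]
side 633 [545.2 -27.3] [ 87.7 117.3] 10.3 med [544.4 -16.   48.5]
side pins 12 [545.  -24.4] [ 5.3 91.9] 10.0 med [539.9  14.1  57.9]
```

Emit:
step_arm([
  [-1,0,0,2.5,0,0,0],
  [-1,0,0,2.5,0,0,0],
  [-1,0,0,2.3,0,0,0],
  [-1,0,0,1.0,0,0,0],
  [-1,0,0,0.4,0,0,0],
])

```text
time: 5.1
eef_pos: [512.6, -296.3, 27.5]
eef_rot: [0.993, 0.12, -0.001, -0.001]
contact_force: [-11.2, 8.1, 38.9]
width: 0.15
```

Emit:
step_arm([
  [-1,0,0,-0.1,0,0,0],
  [0.5,0,0,0,0,0,0],
  [0.7,0,0,0,0,0,0],
  [0.7,0,0,0,0,0,0],
  [0.7,0,0,0,0,0,0],
])

```text
time: 5.72
eef_pos: [512.8, -297.0, 27.3]
eef_rot: [0.993, 0.12, 0.0, 0.0]
contact_force: [-0.3, 0.0, 1.2]
width: 0.848
```

Emit:
step_arm([
  [0.7,0,0,-4,0,0,0],
  [0.7,0,0,-5,0,0,0],
  [0.7,0,0,-5,0,0,0],
  [0.7,0,0,-4,0,0,0],
  [0.7,0,0,0,0,0,0],
])

```text
time: 6.35
eef_pos: [514.6, -298.1, 211.0]
eef_rot: [0.993, 0.12, 0.003, 0.002]
contact_force: [0.3, 0.1, -1.5]
width: 0.853
```

```bash
python3 - <<'E'
from h import *
s,img,d,W=wcloud(); cv2.imwrite("pics/w2.png",img); np.save("w2.npy",W)
print(s["time"],s["eef_pos"].round(1),Ro.from_quat(s["eef_rot"]).as_euler("ZYX").round(3))
rect("plate?",sel(W,440,590,-380,-220,5,11)); rect("rib",sel(W,440,590,-380,-220,27,36)); rect("wall",sel(W,380,660,-440,-150,15,20))
rect("housing rim",sel(W,480,620,-110,60,46,53)); rect("pins",sel(W,480,620,-110,60,55,70))
p=sel(W,440,590,-380,-220,5,11); A=np.c_[p[:,:2],np.ones(len(p))]; print(np.linalg.lstsq(A,p[:,2],rcond=None)[0])
E
```

```text
6.35 [ 514.6 -298.1  211. ] [ 0.24  -0.005  3.137]
plate? 7133 [ 514.9 -299.8] [149.8 157.6] 0.1 med [ 512.2 -294.2    7.2]
rib 581 [ 512.9 -297.1] [12.4 45.6] 13.7 med [ 512.8 -296.5   31.9]
wall 2086 [ 514.3 -298.7] [171.1 210.9] 13.9 med [ 515.5 -287.3   17.7]
housing rim 0
pins 0
[5.57740091e-04 2.25614310e-04 6.93216234e+00]
```

View pics/w2.png

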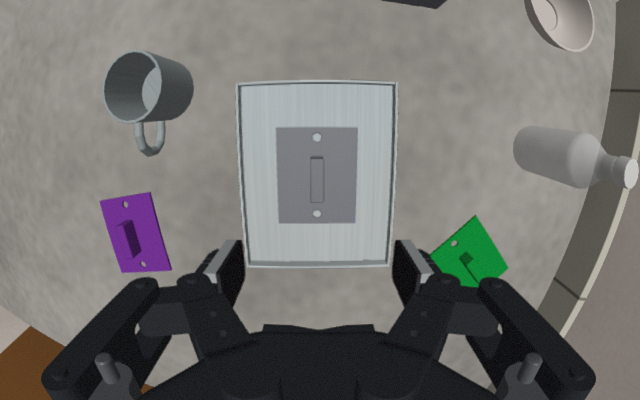

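The cover lies flat and centred in the tray, plate at about (317,175). I'll go to the caddy, measuring the opened housing on the way.

Emit:
step_arm([
  [0.7,1.96,-5.1,0,0,0,0],
  [0.7,1.96,-5.1,0,0,0,0],
  [0.7,1.96,-5.1,0,0,0,0],
  [0.7,1.96,-5.1,0,0,0,0],
  [0.7,1.96,-5.1,0,0,0,0],
])

```text
time: 7.02
eef_pos: [546.3, -24.2, 205.5]
eef_rot: [0.993, 0.12, -0.002, -0.0]
contact_force: [1.0, -0.2, -0.2]
width: 0.849
```

```bash
python3 - <<'E'
from h import *
s=manip.read_state();print(abs(s["qvel"]).max())
s,img,d,W=wcloud();s,img,d,W=wcloud(); cv2.imwrite("pics/w3.png",img); np.save("w3.npy",W); np.save("w3s.npy",np.r_[s["eef_pos"],s["eef_rot"]])
print(s["time"],s["eef_pos"].round(1),Ro.from_quat(s["eef_rot"]).as_euler("ZYX").round(3))
rect("housing rim",sel(W,480,620,-110,60,47,53)); rect("pins",sel(W,480,620,-110,60,55,70))
for k in (1,2,3,4):
    print(k,[ (np.round(r["location"],1),round(r["score"],2)) for r in manip.pinpoint("wrist",f"spot{k}")[:2]])
cv2.imwrite("pics/w3c.png",cv2.resize(img[100:300,220:420],None,fx=3,fy=3,interpolation=cv2.INTER_CUBIC))
E
```

```text
0.7999328499406186
7.075 [546.8 -19.  205.6] [ 2.420e-01  2.000e-03 -3.138e+00]
housing rim 7109 [546.9 -27. ] [ 88.9 108.8] 10.6 med [545.9 -21.3  50.1]
pins 70 [546.6 -27. ] [ 5.4 90.3] 10.5 med [541.4  12.6  59.7]
1 [(array([317.7, 201.2]), 0.86), (array([317.6, 211.3]), 0.86)]
2 [(array([317.7, 201.2]), 0.86), (array([317.6, 211.3]), 0.86)]
3 [(array([317.7, 201.2]), 0.86), (array([317.6, 211.3]), 0.86)]
4 [(array([317.7, 201.2]), 0.86), (array([317.6, 211.3]), 0.86)]
```

View pics/w3c.png

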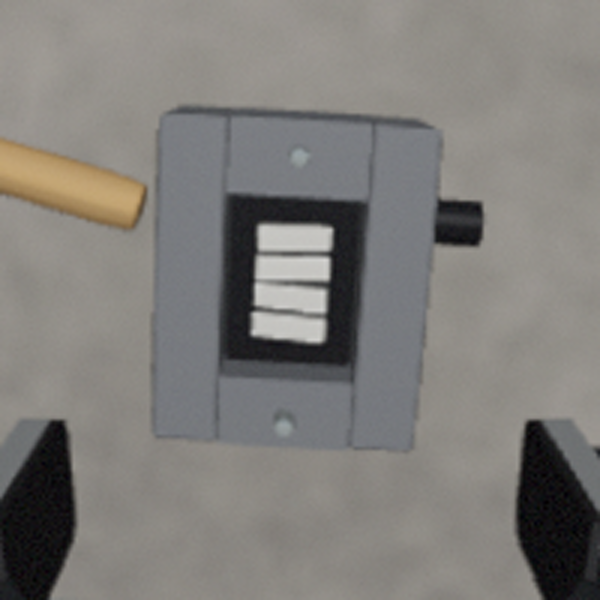

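The pocket is open, with four white rockers at crop positions (290,238) to (290,328). The rim fit gives the housing at (546.8,-27), yaw 0.184. Next is the caddy.

Emit:
step_arm([
  [0.7,1.4,-5.2,0,0,0,0],
  [0.7,1.4,-5.2,0,0,0,0],
  [0.7,1.4,-5.2,0,0,0,0],
  [0.7,1.4,-5.2,0,0,0,0],
  [0.7,1.4,-5.2,0,0,0,0],
])

```text
time: 7.95
eef_pos: [553.9, 243.2, 206.9]
eef_rot: [0.993, 0.118, -0.0, 0.0]
contact_force: [0.6, -0.5, 0.3]
width: 0.85
```

Emit:
step_arm([
  [0.7,1.3,-4.5,0,0,0,0],
  [0.7,0,0,0,0,0,0.15],
  [0.7,0,0,0,0,0,0.15],
  [0.7,0,0,0,0,0,0.15],
  [0.7,0,0,0,0,0,0.15],
])

```text
time: 8.57
eef_pos: [556.0, 288.2, 206.7]
eef_rot: [0.983, -0.183, -0.0, 0.0]
contact_force: [-0.7, -0.1, 0.3]
width: 0.848
```

Emit:
step_arm([
  [0.7,0,0,0,0,0,0],
  [0.7,0,0,0,0,0,0],
  [0.7,0,0,0,0,0,0],
  [0.7,0,0,0,0,0,0],
  [0.7,0,0,0,0,0,0],
])

```text
time: 9.2
eef_pos: [555.4, 290.0, 207.3]
eef_rot: [0.984, -0.179, 0.0, 0.0]
contact_force: [0.2, 0.0, -0.6]
width: 0.849
```

```bash
python3 - <<'E'
from h import *
s,img,d,W=wcloud(); cv2.imwrite("pics/w4.png",img); np.save("w4.npy",W)
print(s["time"],s["eef_pos"].round(1),Ro.from_quat(s["eef_rot"]).as_euler("ZYX").round(3))
rect("lid",sel(W,470,640,220,400,92,97.5)); rect("collar",sel(W,500,620,260,370,99,104)); rect("head",sel(W,500,620,260,370,120,150)); rect("headtop",sel(W,500,620,260,370,139.5,150))
cv2.imwrite("pics/w4c.png",cv2.resize(img[60:320,180:460],None,fx=2.3,fy=2.3,interpolation=cv2.INTER_CUBIC))
W=np.load("w3.npy"); p=sel(W,525,570,-60,10,0,46)
R=Ro.from_euler("z",-.184).as_matrix(); q=(p-[546.8,-26.9,50])@R.T
for y in(15,5,-5,-15): print(y,[ (x,np.median(q[(abs(q[:,1]-y)<3)&(abs(q[:,0]-x)<2)][:,2]).round(1)) for x in(-10,-8,0,8,10)])
E
```

```text
9.2 [555.4 290.  207.3] [-0.359 -0.    -3.142]
lid 14107 [551.2 307.2] [101.6 114.8] 69.0 med [552.7 312.4  95.1]
collar 1167 [553.8 307.4] [36.1 39.4] 62.8 med [559.1 311.9 101.1]
head 715 [553.5 306. ] [16.5 15.9] 69.4 med [554.2 307.8 141.7]
headtop 577 [553.3 305.8] [15.9 15.8] 69.4 med [553.6 306.2 141.9]
15 [(-10, np.float64(-6.4)), (-8, np.float64(-6.5)), (0, np.float64(-8.4)), (8, np.float64(-10.0)), (10, np.float64(-10.4))]
5 [(-10, np.float64(-6.7)), (-8, np.float64(-7.0)), (0, np.float64(-8.4)), (8, np.float64(-9.7)), (10, np.float64(-9.9))]
-5 [(-10, np.float64(-10.1)), (-8, np.float64(-9.8)), (0, np.float64(-8.3)), (8, np.float64(-6.5)), (10, np.float64(-6.6))]
-15 [(-10, np.float64(-10.0)), (-8, np.float64(-9.7)), (0, np.float64(-8.0)), (8, np.float64(-7.0)), (10, np.float64(-6.7))]
```

View pics/w4c.png

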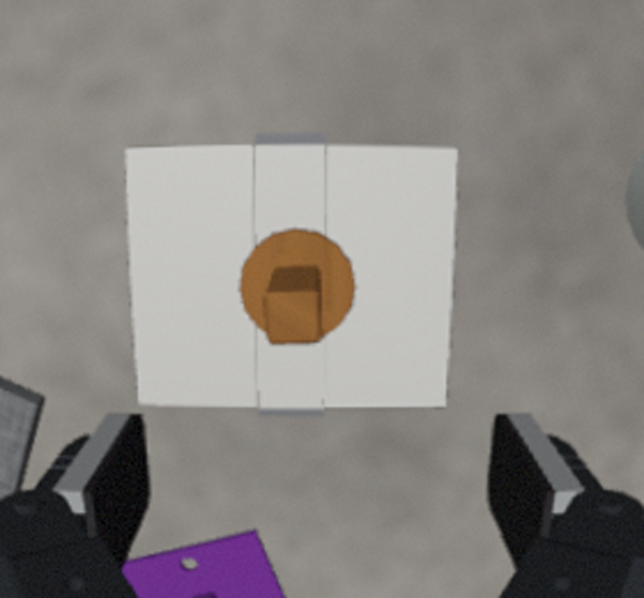

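The prodder's head is centred at crop (293,318), square to the gripper's yaw. The depth also suggests rocker mids about 8 mm below the rim, but I'll confirm that by touch.

Emit:
step_arm([
  [0.7,-0.74,-1.43,0,0,0,0],
  [0.7,0,0,3.0,0,0,0],
  [0.7,0,0,3.0,0,0,0],
  [0.7,0,0,2.4,0,0,0],
  [0.7,0,0,0.4,0,0,0],
])

```text
time: 9.88
eef_pos: [552.4, 306.4, 117.6]
eef_rot: [0.984, -0.179, -0.001, 0.001]
contact_force: [1.0, -0.3, -0.0]
width: 0.852
```

Emit:
step_arm([
  [0,0,0,0,0,0,0],
  [-0.2,0,0,0,0,0,0],
  [-0.4,0,0,0,0,0,0],
  [-1,0,0,0,0,0,0],
  [-1,0,0,0,0,0,0],
])

```text
time: 10.5
eef_pos: [554.1, 306.2, 120.2]
eef_rot: [0.984, -0.179, 0.001, -0.0]
contact_force: [-0.3, 0.6, 5.8]
width: 0.179
```

Emit:
step_arm([
  [-1,0,0,0,0,0,0],
  [-1,0,0,0,0,0,0],
  [-1,0,0,0,0,0,0],
  [-1,0,0,0,0,0,0],
  [-1,0,0,0,0,0,0],
])

```text
time: 11.12
eef_pos: [554.1, 306.2, 120.2]
eef_rot: [0.984, -0.179, 0.001, -0.0]
contact_force: [-0.5, -0.3, 5.8]
width: 0.178
```

Emit:
step_arm([
  [-1,0,0,-1.0,0,0,0],
  [-1,0,0,-2.2,0,0,0],
  [-1,0,0,-2.2,0,0,0],
  [-1,0,0,-2.2,0,0,0],
  [-1,0,0,-2.0,0,0,0],
])

```text
time: 11.75
eef_pos: [553.5, 305.9, 216.5]
eef_rot: [0.984, -0.179, 0.0, -0.0]
contact_force: [-2.2, 0.3, -1.1]
width: 0.181
```

Emit:
step_arm([
  [-1,1.0,2.7,0,0,0,0],
  [-1,1.8,4.9,0,0,0,0],
  [-1,1.8,4.9,0,0,0,0],
  [-1,1.8,4.9,0,0,0,0],
  [-1,1.8,4.9,0,0,0,0],
])

```text
time: 12.38
eef_pos: [551.6, 66.8, 215.8]
eef_rot: [0.984, -0.179, 0.0, -0.0]
contact_force: [0.6, 0.6, -1.0]
width: 0.179
```

Emit:
step_arm([
  [-1,1.6,4.4,0,0,0,0],
  [-1,1.16,3.05,0,0,0,0],
  [-1,0,0,2.0,0,0,0],
  [-1,0,0,1.5,0,0,0],
  [-1,0,0,0,0,0,0],
])

```text
time: 13.0
eef_pos: [550.4, -10.7, 179.2]
eef_rot: [0.984, -0.179, -0.001, 0.0]
contact_force: [0.1, 0.2, -0.5]
width: 0.178
```

```bash
python3 - <<'E'
from h import *
s=manip.read_state();print(s["time"],s["eef_pos"].round(1),Ro.from_quat(s["eef_rot"]).as_euler("ZYX").round(3),s["contact_force"].round(1))
L=[]
for n in("scene","side"):
    img,d,W=cloud(n); cv2.imwrite(f"pics/{n}2.png",img); c=manip.get_calibration(n);K=c["mtx"];Rr,t=np.array(c["R"]),np.ravel(c["t"])
    for th in("prodder_tip","prodder"):
        for r in manip.pinpoint(n,th)[:1]:
            u,v=r["location"]; ray=Rr.T@np.array([(u-K[0,2])/K[0,0],(v-K[1,2])/K[1,1],1]); L.append((n,th,-Rr.T@t,ray/np.linalg.norm(ray))); print(n,th,r["score"],u,v)
    tip=s["eef_pos"]-[0,0,100]; q=Rr@tip+t; px=(K@q)[:2]/q[2]; print("expected tip px",px)
    x,y=px.astype(int); cv2.imwrite(f"pics/{n}2c.png",cv2.resize(img[max(y-60,0):y+40,x-60:x+60],None,fx=4,fy=4,interpolation=cv2.INTER_CUBIC))
    rect(n+" stem",sel(W,s["eef_pos"][0]-60,s["eef_pos"][0]+60,s["eef_pos"][1]-60,s["eef_pos"][1]+60,tip[2]+5,tip[2]+65))
for th in("prodder_tip","prodder"):
    l=[(o,r) for n,k,o,r in L if k==th]
    if len(l)==2:
        A=sum(np.eye(3)-np.outer(r,r) for o,r in l); b=sum((np.eye(3)-np.outer(r,r))@o for o,r in l); print(th,np.linalg.solve(A,b).round(1))
a=cv2.imread("pics/scene2c.png");b=cv2.imread("pics/side2c.png");h=min(a.shape[0],b.shape[0]);cv2.imwrite("pics/c2.png",cv2.resize(np.hstack([a[:h],b[:h]]),None,fx=.8,fy=.8))
E
```

```text
13.0 [550.4 -10.7 179.2] [-3.600e-01  3.000e-03  3.141e+00] [ 0.1  0.2 -0.5]
scene prodder_tip 0.73 315.0 203.3
scene prodder 0.51 320.2 174.4
expected tip px [317.00764633 202.58620987]
scene stem 69 [551.6  -7.9] [8.3 7.8] 63.1 med [552.4  -7.6 119.1]
side prodder_tip 0.6 312.8 203.8
side prodder 0.81 314.6 176.0
expected tip px [314.25758094 203.55779335]
side stem 72 [548.9  -8.4] [7.7 9.2] 1.6 med [548.5  -8.5 119.8]
prodder_tip [554.2 -13.7  76.5]
prodder [547.2  -4.8 159.6]
```

View pics/c2.png

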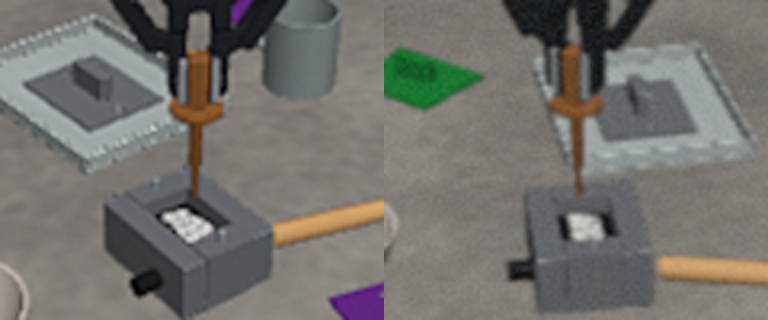

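The prodder hangs straight in the jaws in both views. I'll fit its stem axis before pressing.

```bash
python3 - <<'E'
from h import *
s,img,d,W=wcloud(); cv2.imwrite("pics/w5.png",img)
print(s["eef_pos"].round(1)); e=s["eef_pos"]
R=Ro.from_quat(s["eef_rot"]).as_matrix()
p=sel(W,e[0]-25,e[0]+25,e[1]-25,e[1]+25,65,170); q=(p-e)@R
for z0 in range(25,112,8):
    m=(q[:,2]>=z0)&(q[:,2]<z0+8)
    if m.sum()>3: print(z0,m.sum(),np.median(q[m],0).round(1),np.percentile(q[m],[5,95],axis=0)[:,:2].round(1).tolist())
for r in manip.pinpoint("wrist","prodder_tip")[:1]: print(r["location"],r["score"])
print("expected",wpix(s,e+R@[0,0,100]),[np.round(wpix(s,e+R@[dx,dy,100]),1) for dx,dy in((2,0),(0,2))])
r=manip.cut_out("wrist","prodder")[:1]
for x in r: print(x["bbox"])
E
```

```text
[551.7 -10.7 180.9]
81 16 [-0.3 -1.3 86.6] [[-2.4, -1.6], [1.9, -0.5]]
89 21 [-0.3 -1.6 94.2] [[-2.5, -1.9], [2.0, -0.0]]
97 5 [ 0.5 -1.1 97.9] [[-2.4, -1.5], [1.9, 0.4]]
[315.0, 204.0] 0.93
expected (np.float64(318.3287766747354), np.float64(204.11547736170274)) [array([320.9, 204.1]), array([318.3, 206.6])]
[284.5, 205.1, 354.6, 303.8]
```

The stem is within 1 mm of the TCP axis, and the tip is about 100 mm below the TCP. I'll go down over rocker 1's far end to just above the expected contact, then feel for it.

Emit:
step_arm([
  [-1,0,0,1.5,0,0,0],
  [-1,0,0,1.2,0,0,0],
  [-1,0,0,0.6,0,0,0],
  [-1,0,0,0.2,0,0,0],
  [-1,0,0,0.0,0,0,0],
])

```text
time: 14.08
eef_pos: [551.4, -11.1, 145.2]
eef_rot: [0.984, -0.179, -0.0, 0.0]
contact_force: [0.3, -0.3, -1.8]
width: 0.178
```

Emit:
step_arm([
  [-1,0,0,0.04,0,0,0],
  [-1,0,0,0.04,0,0,0],
  [-1,0,0,0.04,0,0,0],
  [-1,0,0,0.04,0,0,0],
  [-1,0,0,0.04,0,0,0],
])

```text
time: 14.7
eef_pos: [551.4, -11.1, 143.3]
eef_rot: [0.984, -0.179, 0.0, -0.0]
contact_force: [-0.6, -0.5, 0.1]
width: 0.181
```

Emit:
step_arm([
  [-1,0,0,0.04,0,0,0],
  [-1,0,0,0.04,0,0,0],
  [-1,0,0,0.03,0,0,0],
  [-1,0,0,0.02,0,0,0],
  [-1,0,0,0.02,0,0,0],
])

```text
time: 15.32
eef_pos: [551.3, -11.0, 141.8]
eef_rot: [0.984, -0.179, -0.0, 0.0]
contact_force: [0.2, -0.1, -0.4]
width: 0.175
```

Emit:
step_arm([
  [-1,0,0,0.02,0,0,0],
  [-1,0,0,0.02,0,0,0],
  [-1,0,0,0.02,0,0,0],
  [-1,0,0,0.02,0,0,0],
  [-1,0,0,0.02,0,0,0],
])

```text
time: 15.95
eef_pos: [551.4, -11.0, 140.8]
eef_rot: [0.984, -0.179, 0.0, -0.0]
contact_force: [-0.3, -0.1, -0.3]
width: 0.176
```

Emit:
step_arm([
  [-1,0,0,0.02,0,0,0],
  [-1,0,0,0.02,0,0,0],
  [-1,0,0,0.02,0,0,0],
  [-1,0,0,0.02,0,0,0],
  [-1,0,0,0.02,0,0,0],
])

```text
time: 16.58
eef_pos: [551.5, -11.1, 140.0]
eef_rot: [0.984, -0.179, 0.0, -0.0]
contact_force: [-0.6, 0.5, 3.2]
width: 0.175
```

Emit:
step_arm([
  [-1,0,0,0.02,0,0,0],
  [-1,0,0,0.02,0,0,0],
  [-1,0,0,0.01,0,0,0],
  [-1,0,0,0,0,0,0],
  [-1,0,0,0,0,0,0],
])

```text
time: 17.2
eef_pos: [551.6, -11.0, 139.7]
eef_rot: [0.984, -0.179, 0.0, -0.0]
contact_force: [-1.6, -0.1, 6.9]
width: 0.18
```

Emit:
step_arm([
  [-1,0,0,0.02,0,0,0],
  [-1,0,0,0.02,0,0,0],
  [-1,0,0,0.0,0,0,0],
  [-1,0,0,0,0,0,0],
  [-1,0,0,0,0,0,0],
])

```text
time: 17.82
eef_pos: [551.6, -11.0, 139.6]
eef_rot: [0.984, -0.179, 0.0, -0.0]
contact_force: [-1.7, -0.5, 10.1]
width: 0.176
```

Rocker 1 is on its firm stop: force rises to 10 N with no further travel at TCP z 139.6. Next is rocker 2's near end.

Emit:
step_arm([
  [-1,0,0,-0.6,0,0,0],
  [-1,0,0,-0.7,0,0,0],
  [-1,-0.42,0.8,0,0,0,0],
  [-1,-0.42,0.81,0,0,0,0],
  [-1,0,0,0,0,0,0],
])

```text
time: 18.45
eef_pos: [536.8, -23.7, 151.6]
eef_rot: [0.984, -0.179, -0.001, 0.0]
contact_force: [-0.5, -0.2, -1.3]
width: 0.176
```

Emit:
step_arm([
  [-1,0,0,0.4,0,0,0],
  [-1,0,0,0.3,0,0,0],
  [-1,0,0,0.1,0,0,0],
  [-1,0,0,0.05,0,0,0],
  [-1,0,0,0.0,0,0,0],
])

```text
time: 19.08
eef_pos: [537.8, -23.1, 143.4]
eef_rot: [0.984, -0.179, -0.0, 0.0]
contact_force: [-0.9, -0.4, -0.2]
width: 0.179
```

Emit:
step_arm([
  [-1,0,0,0.05,0,0,0],
  [-1,0,0,0.05,0,0,0],
  [-1,0,0,0.05,0,0,0],
  [-1,0,0,0.05,0,0,0],
  [-1,0,0,0.05,0,0,0],
])

```text
time: 19.7
eef_pos: [537.5, -23.2, 140.8]
eef_rot: [0.984, -0.179, -0.0, 0.0]
contact_force: [-2.3, 0.5, 1.2]
width: 0.178
```

Emit:
step_arm([
  [-1,0,0,0.04,0,0,0],
  [-1,0,0,0.03,0,0,0],
  [-1,0,0,0.03,0,0,0],
  [-1,0,0,0.02,0,0,0],
  [-1,0,0,0.0,0,0,0],
])

```text
time: 20.32
eef_pos: [537.8, -23.2, 139.7]
eef_rot: [0.984, -0.179, -0.0, 0.0]
contact_force: [-2.9, 0.3, 2.3]
width: 0.179
```

Emit:
step_arm([
  [-1,0,0,0.03,0,0,0],
  [-1,0,0,0.02,0,0,0],
  [-1,0,0,0.02,0,0,0],
  [-1,0,0,0.0,0,0,0],
  [-1,0,0,0.0,0,0,0],
])

```text
time: 20.95
eef_pos: [537.8, -23.2, 139.1]
eef_rot: [0.984, -0.179, 0.0, 0.0]
contact_force: [-3.2, -0.7, 3.8]
width: 0.178
```

Emit:
step_arm([
  [-1,0,0,0.03,0,0,0],
  [-1,0,0,0.02,0,0,0],
  [-1,0,0,0.01,0,0,0],
  [-1,0,0,0.0,0,0,0],
  [-1,0,0,0.0,0,0,0],
])

```text
time: 21.58
eef_pos: [537.9, -23.2, 138.8]
eef_rot: [0.984, -0.179, 0.0, -0.0]
contact_force: [-3.6, 0.3, 7.7]
width: 0.179
```

Emit:
step_arm([
  [-1,0,0,0.03,0,0,0],
  [-1,0,0,0.0,0,0,0],
  [-1,0,0,0.0,0,0,0],
  [-1,0,0,-0.5,0,0,0],
  [-1,0,0,-0.9,0,0,0],
])

```text
time: 22.2
eef_pos: [538.3, -23.2, 152.3]
eef_rot: [0.984, -0.179, 0.0, -0.0]
contact_force: [0.1, 0.5, -1.2]
width: 0.179
```

Emit:
step_arm([
  [-1,0.95,0,0,0,0,0],
  [-1,0.95,0,0,0,0,0],
  [-1,0,0,0.3,0,0,0],
  [-1,0,0,0.4,0,0,0],
  [-1,0,0,0.1,0,0,0],
])

```text
time: 22.82
eef_pos: [554.9, -29.8, 143.4]
eef_rot: [0.984, -0.179, -0.001, 0.0]
contact_force: [-0.0, -0.2, -0.3]
width: 0.177
```

Emit:
step_arm([
  [-1,0,0,0.05,0,0,0],
  [-1,0,0,0.05,0,0,0],
  [-1,0,0,0.05,0,0,0],
  [-1,0,0,0.05,0,0,0],
  [-1,0,0,0.05,0,0,0],
])

```text
time: 23.45
eef_pos: [555.6, -29.8, 141.7]
eef_rot: [0.984, -0.179, 0.0, -0.0]
contact_force: [-1.7, -0.1, 1.7]
width: 0.182
```

Emit:
step_arm([
  [-1,0,0,0.05,0,0,0],
  [-1,0,0,0.05,0,0,0],
  [-1,0,0,0.04,0,0,0],
  [-1,0,0,0.03,0,0,0],
  [-1,0,0,0.03,0,0,0],
])

```text
time: 24.08
eef_pos: [555.9, -29.9, 139.8]
eef_rot: [0.984, -0.179, 0.0, -0.0]
contact_force: [0.7, 0.6, 2.8]
width: 0.18
```

Emit:
step_arm([
  [-1,0,0,0.02,0,0,0],
  [-1,0,0,0.02,0,0,0],
  [-1,0,0,0.02,0,0,0],
  [-1,0,0,0.0,0,0,0],
  [-1,0,0,0.0,0,0,0],
])

```text
time: 24.7
eef_pos: [556.0, -29.8, 139.5]
eef_rot: [0.984, -0.179, 0.0, -0.0]
contact_force: [-1.7, 1.0, 6.1]
width: 0.171
```

Emit:
step_arm([
  [-1,0,0,0.03,0,0,0],
  [-1,0,0,0.02,0,0,0],
  [-1,0,0,0.0,0,0,0],
  [-1,0,0,0,0,0,0],
  [-1,0,0,0,0,0,0],
])

```text
time: 25.32
eef_pos: [556.1, -29.8, 139.2]
eef_rot: [0.984, -0.179, 0.001, -0.0]
contact_force: [-0.8, 0.9, 8.5]
width: 0.182
```

Emit:
step_arm([
  [-1,0,0,-0.5,0,0,0],
  [-1,0,0,-0.9,0,0,0],
  [-1,0.5,0.85,0,0,0,0],
  [-1,0,0,0.4,0,0,0],
  [-1,0,0,0.4,0,0,0],
])

```text
time: 25.95
eef_pos: [557.0, -39.8, 144.0]
eef_rot: [0.984, -0.179, -0.0, 0.0]
contact_force: [-1.0, -0.0, -0.4]
width: 0.184
```

Emit:
step_arm([
  [-1,0,0,0.05,0,0,0],
  [-1,0,0,0.05,0,0,0],
  [-1,0,0,0.05,0,0,0],
  [-1,0,0,0.05,0,0,0],
  [-1,0,0,0.05,0,0,0],
])

```text
time: 26.58
eef_pos: [557.3, -39.5, 142.2]
eef_rot: [0.984, -0.179, 0.0, -0.0]
contact_force: [-0.3, 1.3, 2.4]
width: 0.177
```

Emit:
step_arm([
  [-1,0,0,0.05,0,0,0],
  [-1,0,0,0.05,0,0,0],
  [-1,0,0,0.05,0,0,0],
  [-1,0,0,0.04,0,0,0],
  [-1,0,0,0.03,0,0,0],
])

```text
time: 27.2
eef_pos: [557.6, -39.6, 140.0]
eef_rot: [0.984, -0.179, 0.0, -0.0]
contact_force: [0.2, 1.5, 3.6]
width: 0.179
```

Emit:
step_arm([
  [-1,0,0,0.03,0,0,0],
  [-1,0,0,0.02,0,0,0],
  [-1,0,0,0.02,0,0,0],
  [-1,0,0,0.0,0,0,0],
  [-1,0,0,0.0,0,0,0],
])

```text
time: 27.82
eef_pos: [557.6, -39.6, 139.5]
eef_rot: [0.984, -0.179, 0.0, -0.0]
contact_force: [1.1, 1.3, 5.0]
width: 0.18
```

Emit:
step_arm([
  [-1,0,0,0.03,0,0,0],
  [-1,0,0,0.03,0,0,0],
  [-1,0,0,0.0,0,0,0],
  [-1,0,0,0,0,0,0],
  [-1,0,0,0,0,0,0],
])

```text
time: 28.45
eef_pos: [557.7, -39.6, 139.2]
eef_rot: [0.984, -0.179, 0.001, -0.0]
contact_force: [-0.0, 1.4, 8.5]
width: 0.18
```

Emit:
step_arm([
  [-1,0,0,-0.5,0,0,0],
  [-1,0,0,-2.5,0,0,0],
  [-1,0,2.5,-2.5,0,0,0],
  [-1,0,2.5,0,0,0,0],
  [-1,0,0,0,0,0,0],
])

```text
time: 29.08
eef_pos: [538.7, -87.4, 193.4]
eef_rot: [0.984, -0.18, -0.001, 0.0]
contact_force: [-0.1, 0.0, 0.1]
width: 0.178
```

```bash
python3 - <<'E'
from h import *
manip.get_image("wrist");manip.get_image("wrist")
s,img,d,W=wcloud(); cv2.imwrite("pics/w6.png",img); np.save("w6.npy",W)
print(s["time"],s["eef_pos"].round(1))
rect("rim",sel(W,480,620,-110,60,47,53)); rect("pins",sel(W,480,620,-110,60,56,70))
p=sel(W,525,570,-60,10,0,46)
q=(p-[546.8,-26.9,50])@Ro.from_euler("z",-.184).as_matrix().T
for y in(15,5,-5,-15):
    m=(abs(q[:,1]-y)<3)&(abs(q[:,0])<10.5); f=np.polyfit(q[m][:,0],q[m][:,2],1); print(y,m.sum(),"tilt",(-f[0]).round(3),"mid",f[1].round(1),[np.median(q[m&(abs(q[:,0]-x)<2)][:,2]).round(1) for x in(-8,0,8)])
u,v=map(int,wpix(s,[546.8,-26.9,50])); print(u,v)
cv2.imwrite("pics/w6c.png",cv2.resize(img[max(v-90,0):v+90,u-90:u+90],None,fx=3,fy=3,interpolation=cv2.INTER_CUBIC))
E
```

```text
29.175 [539.2 -86.3 193.1]
rim 8446 [547.1 -27. ] [ 88.9 109. ] 10.4 med [548.  -26.3  50. ]
pins 80 [546.9 -27.3] [ 5.8 91.6] 10.6 med [552.5 -66.5  59.8]
15 158 tilt 0.275 mid -8.2 [np.float64(-6.1), np.float64(-8.6), np.float64(-10.3)]
5 151 tilt -0.283 mid -8.2 [np.float64(-10.5), np.float64(-8.0), np.float64(-5.9)]
-5 158 tilt 0.27 mid -8.2 [np.float64(-6.2), np.float64(-8.2), np.float64(-10.3)]
-15 153 tilt 0.289 mid -8.2 [np.float64(-5.8), np.float64(-8.3), np.float64(-10.4)]
302 126
```

View pics/w6c.png

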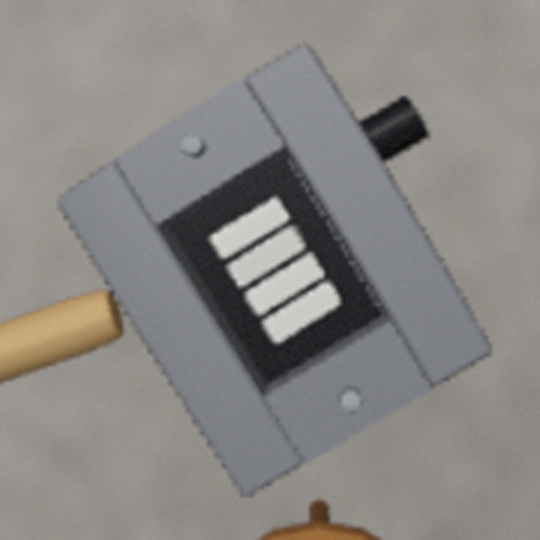

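All four rockers read ±0.27 to 0.29 rad with the correct signs, and the picture shows them intact. Returning the prodder.

Emit:
step_arm([
  [-1,0,0,-2.6,0,0,0],
  [-1,-1.3,-4.0,0,0,0,0],
  [-1,-1.6,-4.8,0,0,0,0],
  [-1,-1.6,-4.8,0,0,0,0],
  [-1,-1.6,-4.8,0,0,0,0],
])

```text
time: 29.85
eef_pos: [547.1, 109.7, 219.2]
eef_rot: [0.984, -0.179, -0.0, 0.0]
contact_force: [1.1, -0.1, -1.1]
width: 0.177
```

Emit:
step_arm([
  [-1,-1.6,-4.8,0,0,0,0],
  [-1,-1.6,-4.8,0,0,0,0],
  [-1,-1.6,-4.8,0,0,0,0],
  [-1,-1.5,-4.4,0,0,0,0],
  [-1,0,0,0,0,0,0],
])

```text
time: 30.48
eef_pos: [553.9, 309.3, 218.8]
eef_rot: [0.984, -0.177, -0.0, -0.0]
contact_force: [0.2, -0.1, -0.8]
width: 0.182
```

Emit:
step_arm([
  [-1,0,0,0,0,0,0],
  [-1,0,0,0,0,0,0],
  [-1,0,0,0,0,0,0],
  [-1,0,0,0,0,0,0],
  [-1,0,0,0,0,0,0],
])

```text
time: 31.1
eef_pos: [554.8, 305.1, 219.6]
eef_rot: [0.984, -0.179, 0.0, -0.0]
contact_force: [0.6, 0.2, -1.1]
width: 0.179
```

```bash
python3 - <<'E'
from h import *
L={}
s=manip.read_state();print(s["time"],s["eef_pos"].round(1))
t=np.array([554.0,306.3,218])-s["eef_pos"]; print("tool delta",(Ro.from_quat(s["eef_rot"]).as_matrix().T@t).round(1))
for n in("scene","side"):
    img,d,W=cloud(n); c=manip.get_calibration(n);K=c["mtx"]
    r=manip.pinpoint(n,"caddy_hole")
    if r:
        u,v=r[0]["location"]; ray=np.array(c["R"]).T@np.array([(u-K[0,2])/K[0,0],(v-K[1,2])/K[1,1],1]); o=-np.array(c["R"]).T@np.ravel(c["t"])
        print(n,r[0]["score"],(o+ray*(95-o[2])/ray[2]).round(1))
    dark=sel(W,480,620,240,380,-5,85); k=dark[(abs(dark[:,0]-553)<20)&(abs(dark[:,1]-307)<20)]; rect("below lid thru hole",k)
    if n=="side": cv2.imwrite("pics/s3c.png",cv2.resize(img[170:360,230:370],None,fx=3,fy=3))
E
```

```text
31.1 [554.8 305.1 219.6]
tool delta [-1.2 -0.9  1.6]
scene 0.81 [546.1 303.2  95. ]
below lid thru hole 0
side 0.63 [547.4 304.2  95. ]
below lid thru hole 1
```

View pics/s3c.png

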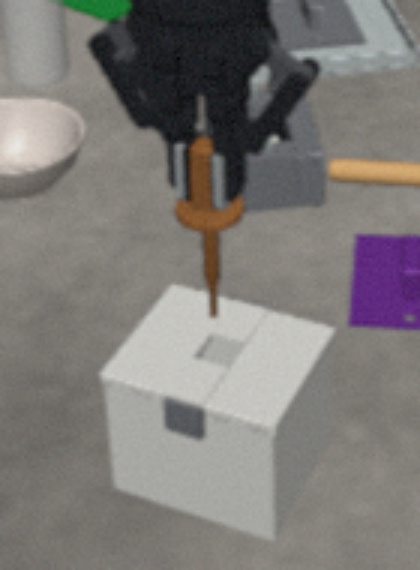

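The view shows the prodder upright above the hole at crop (220,350). The hole pinpoints are a few mm off from the lid-centre fit. I'll aim at the lid centre, which is within the clearance either way.

Emit:
step_arm([
  [-1,-0.37,-0.07,0,0,0,0],
  [-1,0,0,1.0,0,0,0],
  [-1,0,0,1.5,0,0,0],
  [-1,0,0,1.5,0,0,0],
  [-1,0,0,1.0,0,0,0],
])

```text
time: 31.92
eef_pos: [550.8, 307.1, 167.7]
eef_rot: [0.984, -0.179, -0.001, 0.001]
contact_force: [0.6, 0.0, -1.0]
width: 0.182
```

Emit:
step_arm([
  [-1,0,0,1.5,0,0,0],
  [-1,0,0,1.5,0,0,0],
  [-1,0,0,1.0,0,0,0],
  [-1,0,0,0.5,0,0,0],
  [-1,0,0,0,0,0,0],
])

```text
time: 32.55
eef_pos: [551.4, 307.4, 124.3]
eef_rot: [0.984, -0.179, -0.0, 0.0]
contact_force: [-0.6, -0.3, -1.2]
width: 0.18
```

Emit:
step_arm([
  [-1,0,0,0.1,0,0,0],
  [-1,0,0,0.1,0,0,0],
  [-1,0,0,0.1,0,0,0],
  [-1,0,0,0.05,0,0,0],
  [-1,0,0,0,0,0,0],
])

```text
time: 33.17
eef_pos: [551.5, 307.4, 121.1]
eef_rot: [0.984, -0.179, 0.0, -0.0]
contact_force: [0.5, 0.1, -0.4]
width: 0.187
```

Emit:
step_arm([
  [-1,0,0,0.05,0,0,0],
  [-1,0,0,0.04,0,0,0],
  [-1,0,0,0,0,0,0],
  [-0.4,0,0,0,0,0,0],
  [-0.2,0,0,0,0,0,0],
])

```text
time: 33.8
eef_pos: [551.4, 307.4, 120.1]
eef_rot: [0.984, -0.179, -0.0, 0.0]
contact_force: [-0.5, -0.0, -0.4]
width: 0.4
```

Emit:
step_arm([
  [0.3,0,0,0,0,0,0],
  [0.7,0,0,0,0,0,0],
  [0.7,0,0,0,0,0,0],
  [0.7,0,0,0,0,0,0],
  [0.7,0,0,0,0,0,0],
])

```text
time: 34.42
eef_pos: [551.4, 307.4, 120.1]
eef_rot: [0.984, -0.179, -0.0, -0.0]
contact_force: [0.2, -0.6, 0.1]
width: 0.849
```

Emit:
step_arm([
  [0.7,0,0,-2,0,0,0],
  [0.7,0,0,-3,0,0,0],
  [0.7,0,0,-4,0,0,0],
  [0.7,0,0,-3,0,0,0],
  [0.7,0,0,0,0,0,0],
])

```text
time: 35.05
eef_pos: [553.1, 308.3, 244.5]
eef_rot: [0.984, -0.179, 0.003, -0.002]
contact_force: [0.6, -1.5, -0.2]
width: 0.851
```

```bash
python3 - <<'E'
from h import *
manip.get_image("wrist");manip.get_image("wrist")
s,img,d,W=wcloud();print(s["time"],s["eef_pos"].round(1),s["contact_force"].round(1))
rect("lid",sel(W,470,640,220,400,92,97.5)); rect("collar",sel(W,500,620,260,370,99,104)); rect("headtop",sel(W,500,620,260,370,138,150)); print("top z",sel(W,535,570,290,325,135,150)[:,2].mean())
r=manip.pinpoint("wrist","caddy_hole");print([(x["location"],x["score"]) for x in r[:1]],wpix(s,[551.2,307.2,95]))
cv2.imwrite("pics/w7.png",img)
img,d,W=cloud("scene")
print("moved?")
W0=np.load("scene0.npy"); h0,h1=W0[...,2],W[...,2]
m=(abs(h0-h1)>12)&(W0[...,0]>200)&(W0[...,0]<850)&(h0<180)
n,l,st,ce=cv2.connectedComponentsWithStats(m.astype(np.uint8))
for i in range(1,n):
    if st[i,4]>25: print(st[i],np.nanmedian(W0[l==i],0).round(),np.nanmedian(W[l==i],0).round())
cv2.imwrite("pics/s7.png",np.hstack([cv2.resize(img[100:380,160:480],(400,350)),cv2.resize(cv2.imread("pics/w7.png")[60:320,180:460],(377,350))]))
E
```

```text
35.15 [551.4 307.4 240.9] [-0.6 -0.3 -0.4]
lid 10824 [551.2 307.6] [102.1 114.7] 69.1 med [553.2 312.4  95.1]
collar 926 [551.9 308.6] [36.5 39.1] 74.0 med [556.  312.6 101.1]
headtop 417 [551.5 307.4] [15.9 16.2] 70.6 med [551.4 307.8 141.9]
top z 141.4812600354303
[] (np.float64(318.05681740796695), np.float64(190.6652129034955))
moved?
[279 160  13  12  90] [ 503. -329.    2.] [ 518. -290.   26.]
[ 368  169   61   65 1724] [290. -50.  -0.] [592. 300. 308.]
[289 193  54  25 360] [552. -21.  55.] [534. -55.  38.]
[427 200  18  31 320] [243.  79.  -1.] [517. 330. 261.]
```

View pics/s7.png

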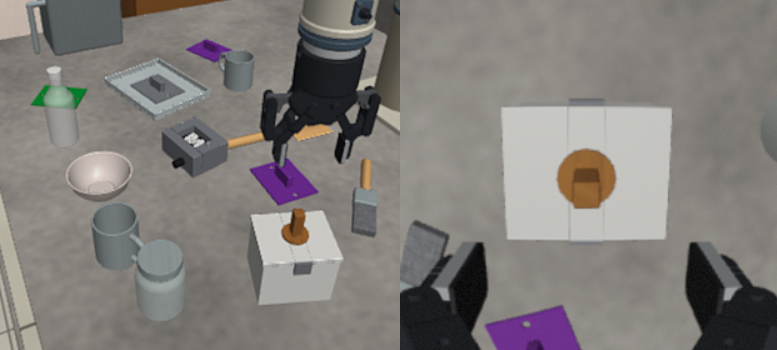

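The prodder hangs at the lid's centre (right panel, 587,178), and only the cover and prodder have changed. Handing in.

```bash
python3 -c "
from cell import manip
print(manip.hand_in())"
```

```text
the job is handed in; nothing more can be done
None
```

The job is done and handed in at about 35 s of the 61 s allowed. The hand-in reports no verdict, so everything below comes from my own checks.

- **Cover:** I lifted it off and laid it flat in the tray, about 2 mm from the tray's centre and 0.00x rad from level. I pressed it onto the tray floor with about 39 N on the wrist for a moment before letting go.
- **Rockers:** I pressed each one with the prodder until it met its firm stop, at about 8 to 10 N. Measured tilts are +0.275, -0.283, +0.270 and +0.289 rad, counted from the left. Their mid tops sit about 8 mm below the rim.
- **Prodder:** It hangs in the lid with its collar on the lid. Its axis is within about 1 mm of the lid's centre. The camera pinpoints for the hole disagreed with that centre by about 5 to 6 mm, which is still inside the 11 mm allowed.
- **Other things:** A before-and-after depth comparison from the scene camera showed changes only at the housing, the tray and the arm itself. At hand-in the gripper was open, about 120 mm above where it let go of the prodder, with no contact force.

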